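Unclamp the printed fan blade and hold it pressed in the spring seat

TASK

Draw the jaw of the small vise on the turntable well open by its black knob and lift out the finished fan blade. Set the blade upright with its foot in the pocket of the spring seat and press the seat down with it to half of its travel, 8 mm, where the pointer meets the long middle line. Finish while still gripping the blade and holding it pressed at that depth; leave the other things on the turntable alone.

Things in the scene. Friction and masses are not known exactly. Their poses are not given: they have to be found in the camera images.
- vise: Fixed steel slide vise on the turntable (not the blue one behind), 152 x 100 mm. Origin on the turntable top, under the centre of the clamped blade; z up. Its x axis points from the moving jaw to the fixed jaw, so the jaw opens along -x. The blade stands on the vise bed 20 mm above the origin; the fixed jaw is 36 mm high and the moving jaw 47 mm, so grip the blade in its upper half, clear of them.
- jaw (a joint): Opening of the vise's moving jaw, m: 0 = clamped on the blade's foot, 0.035 = fully open. It slides with about 4 N friction and stays where it is left. Its lip reaches 6.5 mm over the blade's foot, so the blade cannot be lifted while it is shut. 15 mm or more counts as well open; 30 mm leaves the blade free with 50 mm between it and the knob.
- knob_mid (a point): Middle of the grip of the upright black knob on the moving jaw: a cylinder of 16 mm diameter and 34 mm height, this point 17 mm below its top, 20 mm above the jaw's top and 67 mm above the turntable. It moves with the jaw; its axes are the vise's. With the jaw shut it stands 34 mm to the -x side of the blade's centre.
- blade_mid (a point): Centre, half-way up, of the loose grey printed fan blade, 60 g: foot 28 x 42 x 10 mm (x, y, z), on it an upright blade 10 mm thick (x) and 32 mm wide (y), total height 70 mm. The point is 35 mm above the underside of the foot; z runs up the blade. It starts with its x and y axes along the vise's; a half turn about z makes no difference to its fit.
- seat_floor (a point): Centre of the pocket floor of the spring seat, a steel plate 56 x 70 mm on a plunger. The pocket is 40 x 54 mm (x, y) with a 5 mm high rim; the blade's foot goes in with its 28 mm along x and 42 mm along y. With the seat free the point is 48 mm above the turntable; it moves down with the seat. z up.
- seat_stand: Fixed aluminium stand of the spring seat, foot 110 x 100 mm; origin on the turntable under the seat's centre, same axes as the seat. A scale post 66 mm high stands 50 mm to the +x side; a pointer on the seat runs along its face past five lines 4 mm apart, the middle one longer and thicker.
- seat (a joint): Travel of the spring seat, m: 0 = free (up), 0.016 = down on its stop; wanted 0.008. Pressing starts at about 3 N (spring 0.75 N per mm), takes about 9 N at 8 mm and 15 N at the stop; it springs back when let go.
- gear: Bystander: loose grey spur gear, 50 mm diameter, 16 mm high, lying flat; origin under its centre.
- flange: Bystander: loose grey flange, 60 mm diameter, 25 mm high, lying flat; origin under its centre.
Mind the look-alikes: they are no part of the job. Leave any green or orange look-alike of the part that bears blade_mid alone.

How it is judged:
On the way, in this order (a step that is already met when the one before it is completed fails the run):
1. the vise jaw is drawn open with the blade still standing in the vise (value of joint jaw above 0.015 m and z of blade_mid in the frame of vise below 0.07 m), for 0.2 s.
2. the blade is lifted clear of the vise in the gripper (z of blade_mid in the frame of vise above 0.085 m and contact force between the fingers and blade above 1 N), for 0.2 s.
At the end, for the whole second after the job is handed in: Still gripped, the blade stands upright (0.15 rad), foot flat in the pocket (12 mm of centre, 0.3 rad of its direction) and presses the seat to 8 mm (5.5 to 10.5); the arm itself does not push the seat; the vise jaw is still 15 mm or more open (value of joint seat between 0.0055 and 0.0105 m and contact force between blade and seat above 4 N and contact force between the fingers and blade above 2 N and contact force between the arm and seat below 0.5 N and horizontal distance between blade_mid and seat_floor below 0.012 m and z of blade_mid in the frame of seat_floor between 0.031 and 0.0385 m and angle between blade_mid's own z axis and vertical below 0.15 rad and angle between the y axis of blade_mid and the y axis of seat_floor, either way round below 0.3 rad and value of joint jaw above 0.015 m); the arm keeps its last pose, push and grip.
It fails at once if a bystander is moved by more than 25 mm (distance of any of gear, flange from where it was at the start of the episode above 0.025 m).
It also fails if it takes over 50 s, if anything falls off the work surface, if the arm or the gripper's body presses on something with over 40 N, if the wrist force passes 120 N, or if a joint passes its speed limit or range.

ROBOT

A 7-joint arm with a two-finger parallel gripper is mounted at the origin on a cart in front of the work surface, level with it; the furniture and walls round the work are solid. World frame = base frame: x ahead of the robot, y to its left, z up, the work surface at z = 0. Lengths are in m, angles in rad, forces in N, time in s.
With the tool pointing down it reaches from about 0.425 to 0.875 m from the base axis. Payload 8.4 kg.
Tool frame: the origin (TCP) lies at the centre of the arm's flange, where the gripper is bolted on; the fingertips stand 182 mm ahead of it and the grasp point (between the pads) lies 164 mm ahead of it; z points along the fingers, y is the direction in which the jaws open and shut (so a half turn about z gives the same grasp; the last joint's range is limited). The gripper opens to 87 mm and grips with 3 to 60 N. Pads are 19 mm wide; open, the fingers measure 117 mm over their backs; the gripper's body (75 mm by 190 mm) begins 51 mm behind the grasp point.
Start: joints at [1.198, 0.333, 0.04, 1.465, -0.013, 1.343, -0.059], TCP at [0.176, -0.626, 0.405] pointing down, gripper open.
Joint ranges: [-2.58, 2.58], [-0.38, 2.09], [-1.3, 1.39], [0.25, 2.4], [-1.5, 4.64], [0.08, 2.09], [-2.65, 2.65]. Speed limits (rad/s): [2.22, 2.22, 2.79, 2.79, 3.14, 3.14, 3.14].

INTERFACE

Orientations are given as a unit quaternion [x, y, z, w].
In Python, from cell import monitor, optics, ticket gives the robot as it stands.
- The arm moves only by the shell command python3 -m jog 'ROWS' [FORCE]. ROWS is JSON, a list of rows, each a list of 7 numbers: the opening, from 0 (shut) to 1 (fully open), then the shift along the tool's x, y, z in m, then the turn, a rotation vector about the tool's x, y, z in degrees. A call has 1 to 5 rows; each row is the pose to reach, as a shift and turn from the pose measured when the call began, along the tool's axes at that moment; what a row does not reach only later rows make up. A row lasts 1/12 s, in which the tool goes at most 41.7 mm and 7.16 degrees, less where a joint would pass 70% of its speed; a pose out of reach is approached as far as the arm can. A call with a gripper value outside its range is refused whole. The fingers move at their own pace and stop on an object; FORCE is the grip in N (left out, the last holds). Time passes only in rows, so rows that repeat a pose let the fingers close. It gives the time, the measured TCP pose, the force and the opening at its end, in the units of the state.
- monitor.get_state(): the state, without advancing time (a new reading comes with each control period).
- optics.capture(name): name is "scene" or "top"; returns a dict with "frame" (480x640x3 uint8, red, green, blue), "camera_matrix" (3x3 intrinsics, pixels), "world_to_cam" (4x4, takes a point from world to camera coordinates). Camera axes: x right, y up, looking along -z (the intrinsics and any distortion apply to the point x, -y, -z); pixel columns grow to the right and rows downward; lengths in m; the calibration is good to about 2 mm. A picture is of the moment at which its call begins. There is no depth.
- ticket.sign_off(): hands the job in, once; it reports no verdict.
The state is a dict: "t": time; "q": joint angles; "joint_velocities": joint speeds; "tau": joint torques, N m; "tcp_pos": TCP position; "eef_rot": TCP orientation; "wrist_force": force on the tool from outside, world axes, zero at the start; "ft_torque": the same for the moment, N m; "width": finger opening in m.
Only numpy, scipy, OpenCV 4.12 (cv2) and the standard library are available. Lean on these libraries where they do the work, as an engineer would, in place of code of your own. Each camera call takes 0.05 s, during which the arm holds its last target.

## Working session

There is one attempt and no reset: what is moved stays moved. The work goes in short steps, Python scripts to look and compute and a shell command to move; the robot and the scene stay as the last step left them, time stands still between calls to the robot, and variables do not carry over. Pictures are saved under pics/ and viewed, and the job is handed in when it is done.

```bash
ls; mkdir -p pics; python3 - <<'E'
from cell import monitor, optics
import cv2
print(monitor.get_state())
for n in ("scene","top"):
    c=optics.capture(n); cv2.imwrite(f"pics/{n}0.png",c["frame"][:,:,::-1]); print(n,c["camera_matrix"],c["world_to_cam"],[k for k in c])
E
```

```text
pics
{'t': 0.0, 'q': array([ 1.19774059,  0.33391264,  0.03992107,  1.46624165, -0.01341497,
        1.34327956, -0.0584728 ]), 'joint_velocities': array([-1.00643583e-03, -2.02070501e-03,  1.22381440e-03, -3.52532655e-04,
       -5.03358130e-05, -6.13706572e-04, -7.71315252e-04]), 'tau': array([-4.19875805e-04, -6.56366372e+01,  1.33542001e+00, -4.03813863e+01,
       -5.97414630e-02,  4.50595992e-02,  2.36423421e-04]), 'tcp_pos': array([ 0.17571456, -0.62563089,  0.40387306]), 'eef_rot': array([ 9.90642282e-01,  1.36481678e-01, -1.60813481e-04, -7.70706916e-04]), 'wrist_force': array([ 0.80297098, -1.1945276 , -0.11475179]), 'ft_torque': array([-0.00208253, -0.01704695,  0.00842649]), 'width': 0.08660744464906843}
scene [[597.73622144   0.         306.57212538]
 [  0.         597.73622144 235.73026904]
 [  0.           0.           1.        ]] [[ 0.53721    -0.84339641  0.00937624 -0.2803248 ]
 [ 0.46684674  0.3065845   0.82949386 -0.38485724]
 [-0.70246675 -0.44123513  0.55843713 -0.50275939]
 [ 0.          0.          0.          1.        ]] ['frame', 'camera_matrix', 'world_to_cam']
top [[568.58535765   0.         328.97727579]
 [  0.         568.58535765 246.70193418]
 [  0.           0.           1.        ]] [[-0.0272496  -0.99956551 -0.01123606  0.09951643]
 [ 0.99446942 -0.02824777  0.10115648 -0.64097169]
 [-0.10142992 -0.00841745  0.99480708 -0.91888303]
 [ 0.          0.          0.          1.        ]] ['frame', 'camera_matrix', 'world_to_cam']
```

View pics/scene0.png

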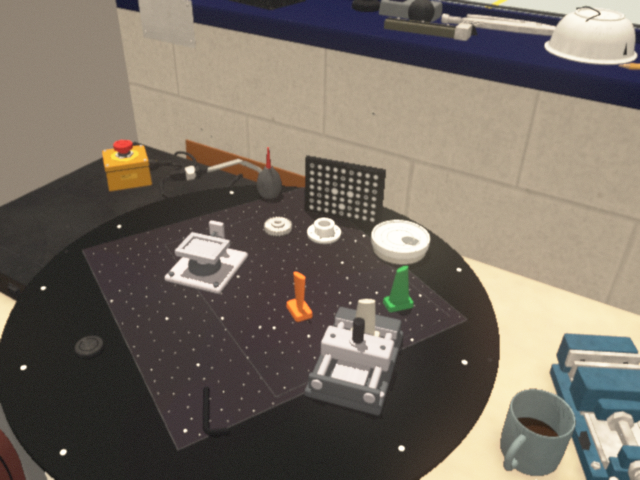

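View pics/top0.png

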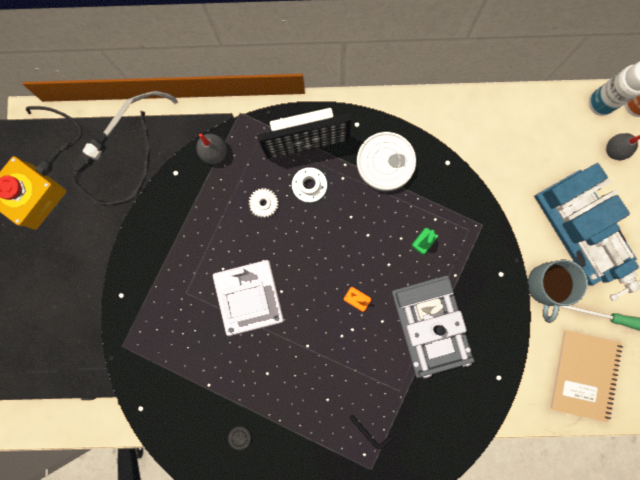

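```bash
python3 - <<'E'
import cv2, numpy as np
a=cv2.imread("pics/top0.png"); b=cv2.imread("pics/scene0.png")
def z(im,x,y,w,h,s): return cv2.resize(im[y:y+h,x:x+w],None,fx=s,fy=s,interpolation=cv2.INTER_CUBIC)
cv2.imwrite("pics/z1.png",np.hstack([z(a,380,265,100,120,4),z(a,200,250,100,120,4)]))
cv2.imwrite("pics/z2.png",np.hstack([z(b,300,285,100,120,4),z(b,160,205,100,120,4)]))
E
```

```text
(no output)
```

View pics/z1.png

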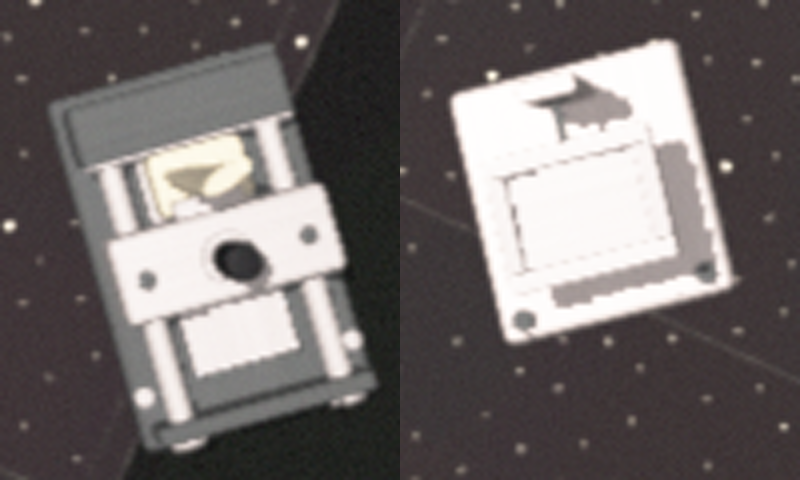

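View pics/z2.png

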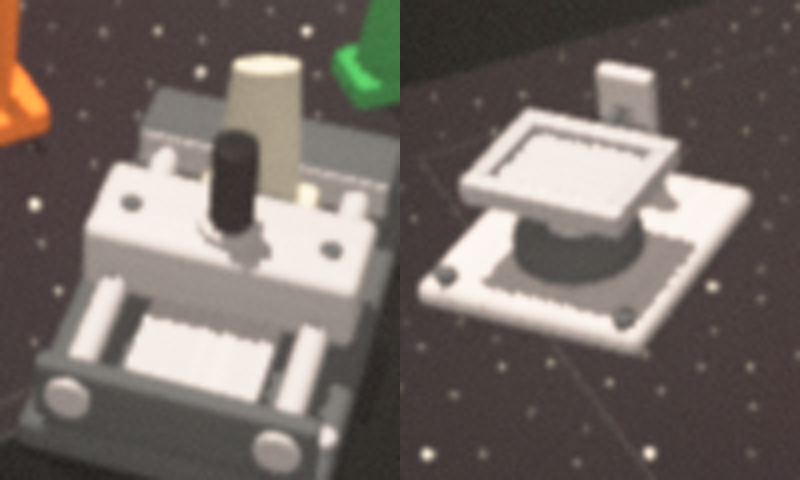

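```bash
cat > h.py <<'E'
import numpy as np, cv2
from cell import monitor, optics
from scipy.spatial.transform import Rotation as R
def ray(c,px):
    K=c["camera_matrix"];W=c["world_to_cam"]
    d=np.linalg.inv(K)@[px[0],px[1],1.]; d=np.array([d[0],-d[1],-d[2]])
    Rm=W[:3,:3]; return -Rm.T@W[:3,3], Rm.T@d
def plane(c,px,z):
    o,d=ray(c,px); return o+d*(z-o[2])/d[2]
def tri(c1,p1,c2,p2):
    A=[];b=[]
    for c,p in((c1,p1),(c2,p2)):
        o,d=ray(c,p);d/=np.linalg.norm(d);M=np.eye(3)-np.outer(d,d);A.append(M);b.append(M@o)
    x=np.linalg.lstsq(np.vstack(A),np.hstack(b),rcond=None)[0]
    return x,[np.linalg.norm(A[i]@x-b[i]) for i in (0,1)]
def proj(c,X):
    W=c["world_to_cam"];p=W[:3,:3]@X+W[:3,3];K=c["camera_matrix"]
    return (K@[p[0]/-p[2],-p[1]/-p[2],1])[:2]
def zoom(im,x,y,w,h,s,lo=0,hi=255):
    v=np.clip((im[y:y+h,x:x+w,::-1].astype(float)-lo)*255/(hi-lo),0,255).astype(np.uint8)
    return cv2.resize(v,None,fx=s,fy=s,interpolation=cv2.INTER_CUBIC)
E
python3 - <<'E'
from h import *
a=optics.capture("top");b=optics.capture("scene")
cv2.imwrite("pics/z3.png",np.hstack([zoom(a["frame"],205,252,50,75,8,60,255),zoom(a["frame"],245,252,50,75,8,170,255)]))
cv2.imwrite("pics/z4.png",zoom(b["frame"],160,215,95,75,8,120,255))
cv2.imwrite("pics/z5.png",zoom(a["frame"],388,270,95,75,8,60,255))
E
```

```text
(no output)
```

View pics/z3.png

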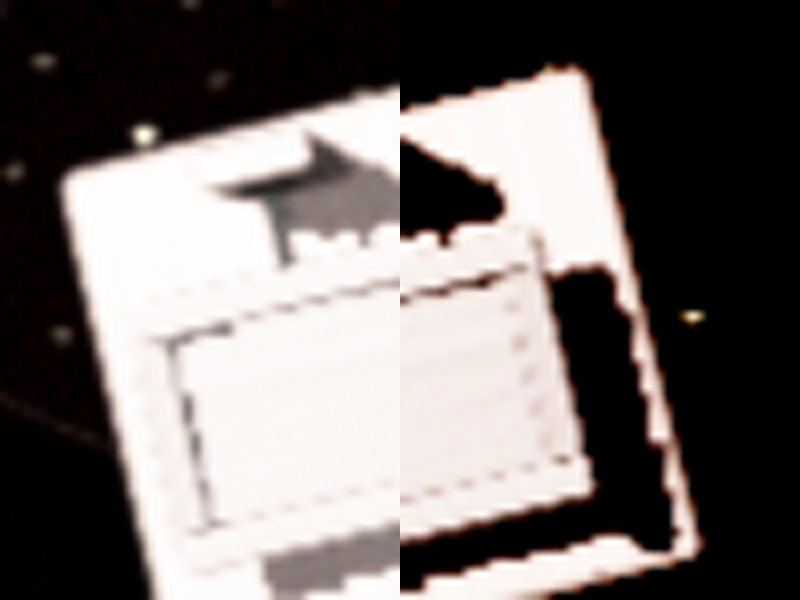

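View pics/z4.png

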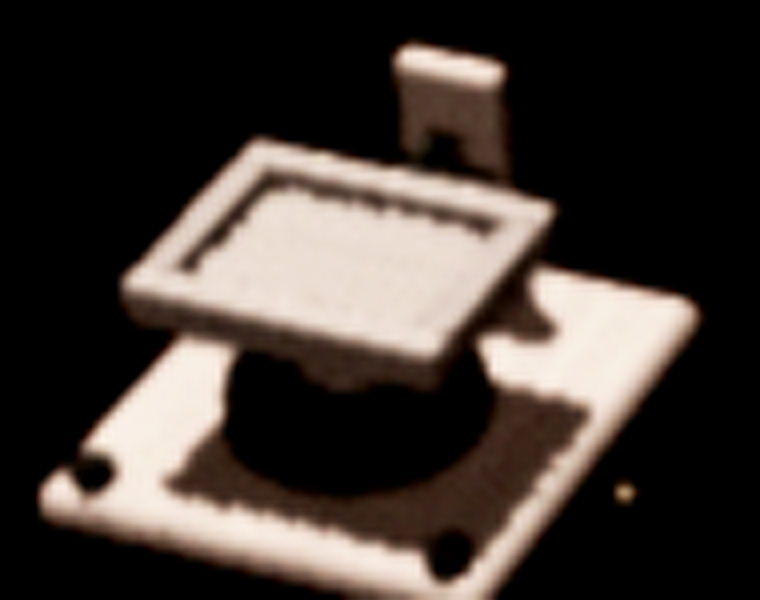

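View pics/z5.png

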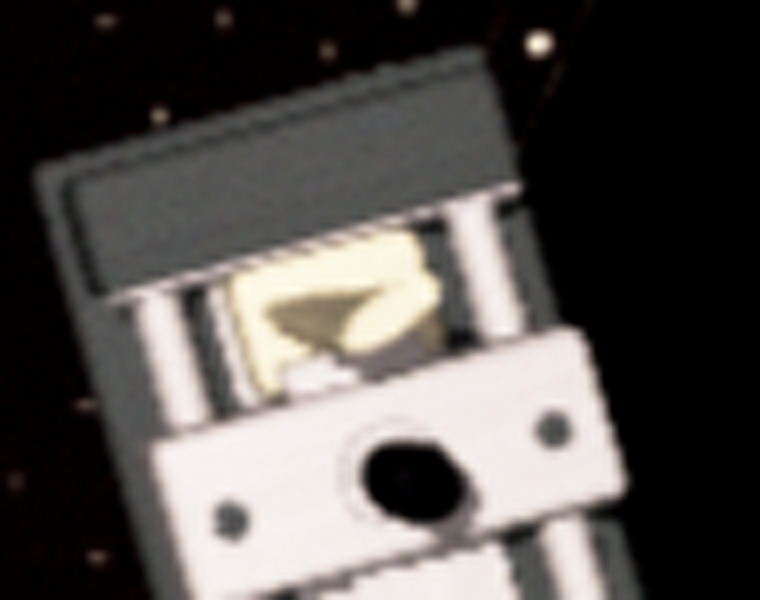

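```bash
python3 - <<'E'
from h import *
np.set_printoptions(precision=4,suppress=True)
a=optics.capture("top");b=optics.capture("scene")
S=[(258,140),(553,210),(437,358),(123,283)]
T=[(223.1,289.5),(262.5,281),(268.75,313),(230,323.5)]
Xs=[]
for s,t in zip(S,T):
    p=(160+s[0]/8,215+s[1]/8); x,e=tri(a,t,b,p); Xs.append(x); print(x,e, plane(a,t,.053),plane(b,p,.053))
Xs=np.array(Xs);print("mean",Xs.mean(0))
for X in(Xs,np.array([plane(b,(160+s[0]/8,215+s[1]/8),.053) for s in S]),np.array([plane(a,t,.053) for t in T])):
    dx=(X[0]+X[1]-X[2]-X[3])/2; dy=(X[0]+X[3]-X[1]-X[2])/2
    print(X.mean(0),np.linalg.norm(dx),np.linalg.norm(dy),np.degrees(np.arctan2(dx[1],dx[0])),np.degrees(np.arctan2(-dy[0],dy[1])))
# knob top, base corners
print("knob",tri(a,(388+405/8,270+478/8),b,(359.25,320.75)))
pk=lambda x,y:(388+x/8,270+y/8)
for n,x,y,z in(("jawL",155,440,.047),("jawR",585,330,.047),("jawRb",630,490,.047),("holeL",232,521,.047),("holeR",553,431,.047),("fixL",72,182,.036),("fixR",488,65,.036),("fixLf",103,297,.036),("fixRf",520,185,.036)): print(n,plane(a,pk(x,y),z))
# knob silhouettes, scene : base ring etc
q=lambda x,y:(300+x/4,285+y/4)
for n,x,y,z in (("jL",113,165,.047),("jR",375,228,.047),("jLf",87,235,.047),("jRf",350,295,.047),("hL",131,202,.047),("hR",331,250,.047)): print(n,plane(b,q(x,y),z))
print("holeL",tri(a,pk(232,521),b,q(131,202)),"holeR",tri(a,pk(553,431),b,q(331,250)))
E
```

```text
[0.5753 0.2575 0.0514] [np.float64(0.0016616519565533121), np.float64(0.0016616519565536543)] [0.5763 0.2559 0.053 ] [0.5727 0.2573 0.053 ]
[0.5882 0.1919 0.0512] [np.float64(0.0002853822097288591), np.float64(0.0002853822097291506)] [0.5883 0.1914 0.053 ] [0.586  0.1903 0.053 ]
[0.5369 0.1816 0.0496] [np.float64(0.001143313897557721), np.float64(0.0011433138975578553)] [0.5362 0.1821 0.053 ] [0.534  0.1773 0.053 ]
[0.5206 0.2458 0.0521] [np.float64(0.0005756047489285251), np.float64(0.000575604748928034)] [0.521  0.2452 0.053 ] [0.5194 0.2453 0.053 ]
mean [0.5552 0.2192 0.0511]
[0.5552 0.2192 0.0511] 0.05413825770651273 0.06657470392691124 11.744901418916031 12.688857584460012
[0.553  0.2176 0.053 ] 0.05411652749651137 0.06889785197562874 13.321736578188094 11.687678817403453
[0.5555 0.2186 0.053 ] 0.05462149856333284 0.06524054856778382 10.593722953602509 12.055073353485112
knob (array([ 0.5044, -0.0885,  0.08  ]), [np.float64(0.002116863467765356), np.float64(0.0021168634677652814)])
jawL [ 0.5107 -0.0423  0.047 ]
jawR [ 0.5305 -0.1305  0.047 ]
jawRb [ 0.4981 -0.1379  0.047 ]
holeL [ 0.494  -0.0572  0.047 ]
holeR [ 0.5103 -0.123   0.047 ]
fixL [ 0.5635 -0.0287  0.036 ]
fixR [ 0.5853 -0.1156  0.036 ]
fixLf [ 0.5397 -0.0342  0.036 ]
fixRf [ 0.5604 -0.121   0.036 ]
jL [ 0.5063 -0.0443  0.047 ]
jR [ 0.5274 -0.1323  0.047 ]
jLf [ 0.4728 -0.0543  0.047 ]
jRf [ 0.4955 -0.1388  0.047 ]
hL [ 0.4941 -0.0586  0.047 ]
hR [ 0.5103 -0.1247  0.047 ]
holeL (array([ 0.4943, -0.0578,  0.0464]), [np.float64(0.000598300717484212), np.float64(0.0005983007174843397)]) holeR (array([ 0.5106, -0.1238,  0.0462]), [np.float64(0.0007224384708637895), np.float64(0.0007224384708631827)])
```

```bash
cat >> h.py <<'E'
def togo(p,yaw):
    """grasp point world p, tool x yaw deg -> tool shift + rotvec deg"""
    s=monitor.get_state(); Rc=R.from_quat(s["eef_rot"])
    Rt=R.from_euler("z",yaw,degrees=True)*R.from_euler("x",180,degrees=True)
    tcp=np.array(p)-Rt.apply([0,0,.164])
    rel=Rc.inv()
    print("t%.2f grasp"%s["t"],np.round(s["tcp_pos"]+Rc.apply([0,0,.164]),4),"shift",np.round(rel.apply(tcp-s["tcp_pos"]),4),"turn",np.round((rel*Rt).as_rotvec(degrees=True),2),"F",np.round(s["wrist_force"],1),"w",round(s["width"],4))
E
python3 - <<'E'
from h import *
a=optics.capture("top")
print(plane(a,(388+405/8,270+478/8),.084))
togo([.503,-.090,.15],14)
E
```

```text
[ 0.50346973 -0.08597793  0.084     ]
t0.35 grasp [ 0.1757 -0.6257  0.2405] shift [ 0.4599 -0.4273  0.0907] turn [-0.02  0.    1.68] F [ 0.4 -0.7 -1.3] w 0.0874
```

```bash
python3 -m jog '[[0.6,0.15,-0.14,0,0,0,0],[0.6,0.15,-0.14,0,0,0,0],[0.6,0.15,-0.14,0,0,0,0],[0.6,0.15,-0.14,0,0,0,0],[0.6,0.15,-0.14,0,0,0,1]]'; python3 -c "
from h import *
togo([.503,-.090,.15],14)"
```

```text
t: 0.77
tcp_pos: [0.2833, -0.4482, 0.4047]
eef_rot: [0.992, 0.128, 0.0, -0.0]
wrist_force: [0.2, 0.1, 0.1]
width: 0.0616
t0.77 grasp [ 0.2833 -0.4482  0.2407] shift [ 0.3036 -0.2905  0.0907] turn [-0.01 -0.    0.73] F [0.2 0.1 0.1] w 0.0616
```

```bash
python3 -m jog '[[0.6,0.15,-0.145,0,0,0,0],[0.6,0.15,-0.145,0,0,0,0],[0.6,0.15,-0.145,0,0,0,0],[0.6,0.15,-0.145,0,0,0,0],[0.6,0.15,-0.145,0,0,0,0.7]]'; python3 -m jog '[[0.6,0.14,-0.135,0,0,0,0],[0.6,0.14,-0.135,0,0,0,0],[0.6,0.14,-0.135,0.02,0,0,0],[0.6,0.14,-0.135,0.04,0,0,0],[0.6,0.14,-0.135,0.04,0,0,0]]'; python3 -c "
from h import *
togo([.503,-.090,.11],14)
a=optics.capture('top');b=optics.capture('scene')
cv2.imwrite('pics/s1.png',np.hstack([zoom(a['frame'],350,240,100,120,4),zoom(b['frame'],290,230,100,120,4)]))
"
```

```text
t: 1.18
tcp_pos: [0.3906, -0.2701, 0.405]
eef_rot: [0.993, 0.122, 0.0, 0.0]
wrist_force: [1.8, -0.2, 0.3]
width: 0.0527
t: 1.6
tcp_pos: [0.4946, -0.1027, 0.3652]
eef_rot: [0.992, 0.123, 0.001, 0.001]
wrist_force: [1.1, -1.1, -0.8]
width: 0.0518
t1.60 grasp [ 0.4951 -0.1028  0.2012] shift [ 0.011  -0.0104  0.0912] turn [ 0.09 -0.14  0.1 ] F [ 1.1 -1.1 -0.8] w 0.0518
```

View pics/s1.png

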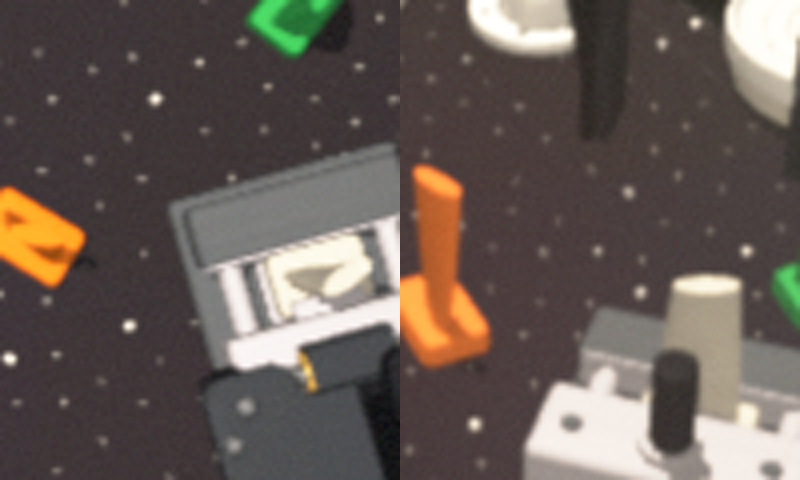

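```bash
python3 -m jog '[[0.6,0.011,-0.0105,0.04,0,0,0],[0.6,0.011,-0.0105,0.07,0,0,0],[0.6,0.011,-0.0105,0.095,0,0,0],[0.6,0.011,-0.0105,0.095,0,0,0]]'; python3 -c "
from h import *
togo([.503,-.090,.073],14)
a=optics.capture('top');b=optics.capture('scene')
print(plane(b,(358,341.25),.049))
cv2.imwrite('pics/s2.png',np.hstack([zoom(a['frame'],370,240,100,120,4),zoom(b['frame'],310,270,100,120,4)]))
"
```

```text
t: 2.03
tcp_pos: [0.5009, -0.0864, 0.2634]
eef_rot: [0.992, 0.126, -0.004, -0.003]
wrist_force: [-1.2, -0.0, -1.0]
width: 0.0522
t2.03 grasp [ 0.4994 -0.0857  0.0994] shift [0.0014 0.0042 0.0264] turn [-0.35  0.43  0.52] F [-1.2 -0.  -1. ] w 0.0522
[ 0.50100072 -0.09292984  0.049     ]
```

View pics/s2.png

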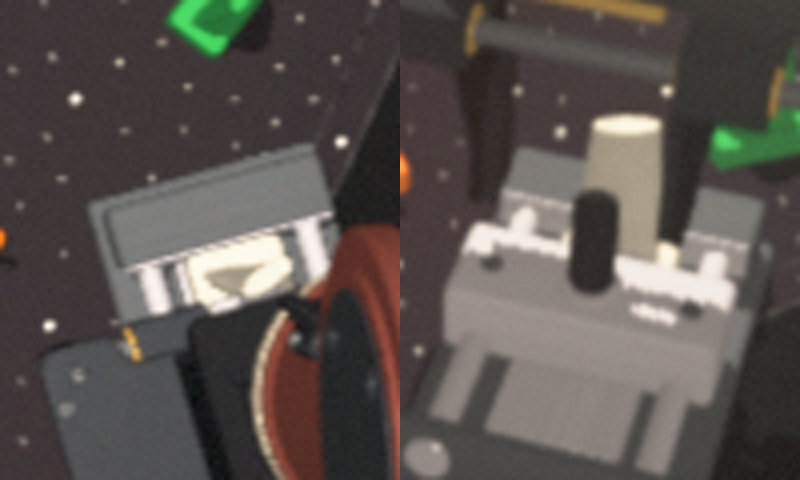

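```bash
python3 -m jog '[[0.6,0.0015,0.004,0.013,-0.3,0.4,0.5],[0.6,0.0015,0.004,0.026,-0.3,0.4,0.5],[0.6,0.0015,0.004,0.026,-0.3,0.4,0.5]]'; python3 -c "
from h import *
togo([.503,-.090,.073],14)
b=optics.capture('scene')
cv2.imwrite('pics/s3.png',np.hstack([zoom(b['frame'],300,270,120,120,5)]))
"
```

```text
t: 2.38
tcp_pos: [0.5053, -0.091, 0.2428]
eef_rot: [0.993, 0.121, 0.003, 0.001]
wrist_force: [-0.2, -0.3, -0.2]
width: 0.052
t2.38 grasp [ 0.5063 -0.0911  0.0788] shift [-0.002  -0.0015  0.0058] turn [ 0.14 -0.32 -0.09] F [-0.2 -0.3 -0.2] w 0.052
```

View pics/s3.png

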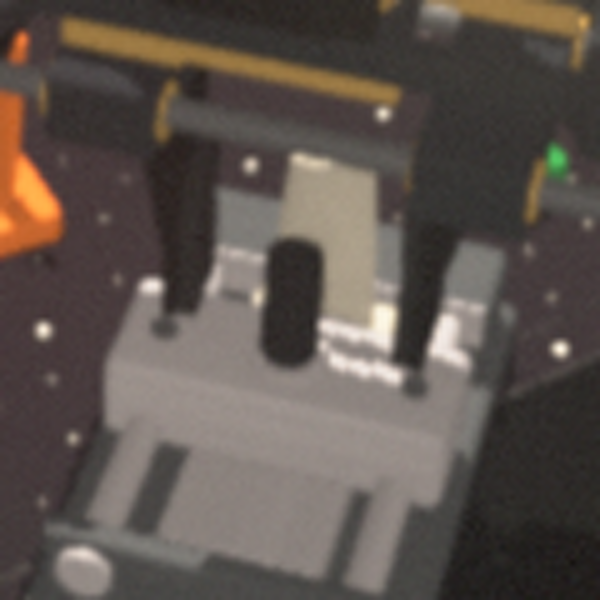

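```bash
python3 -m jog '[[0.6,-0.002,-0.001,0.004,0,-0.3,0],[0.4,-0.002,-0.001,0.004,0,-0.3,0],[0.1,-0.002,-0.001,0.004,0,-0.3,0],[0.0,-0.002,-0.001,0.004,0,-0.3,0],[0,-0.002,-0.001,0.004,0,-0.3,0]]' 25;python3 -m jog '[[0,0,0,0,0,0,0],[0,0,0,0,0,0,0],[0,0,0,0,0,0,0]]' 25; python3 -c "
from h import *
togo([.503,-.090,.075],14)
"
```

```text
t: 2.85
tcp_pos: [0.5035, -0.0903, 0.2401]
eef_rot: [0.993, 0.121, 0.001, 0.001]
wrist_force: [0.4, -0.4, -0.6]
width: 0.0335
t: 3.1
tcp_pos: [0.5035, -0.0895, 0.2402]
eef_rot: [0.993, 0.121, 0.001, 0.001]
wrist_force: [-1.2, -1.8, 2.4]
width: 0.0151
t3.10 grasp [ 0.5038 -0.0898  0.0762] shift [-0.0006  0.0003  0.0012] turn [ 0.1  -0.08 -0.05] F [-1.2 -1.8  2.4] w 0.0151
```

```bash
python3 -m jog '[[0,-0.006,0,0,0,0,0],[0,-0.012,0,0,0,0,0],[0,-0.018,0,0,0,0,0],[0,-0.024,0,0,0,0,0],[0,-0.029,0,0,0,0,0]]'; python3 -m jog '[[0,-0.003,0,0,0,0,0],[0,-0.003,0,0,0,0,0],[0,-0.003,0,0,0,0,0],[0,-0.003,0,0,0,0,0]]'; python3 -c "
from h import *
togo([.503,-.090,.075],14)
b=optics.capture('scene')
cv2.imwrite('pics/s4.png',np.hstack([zoom(b['frame'],300,270,120,120,5)]))
"
```

```text
t: 3.52
tcp_pos: [0.4754, -0.0965, 0.2403]
eef_rot: [0.993, 0.122, 0.002, 0.001]
wrist_force: [5.0, 1.1, -3.1]
width: 0.0151
t: 3.85
tcp_pos: [0.4722, -0.0973, 0.2402]
eef_rot: [0.993, 0.122, 0.001, 0.001]
wrist_force: [-1.2, -0.5, 1.7]
width: 0.0153
t3.85 grasp [ 0.4726 -0.0976  0.0762] shift [0.0317 0.0003 0.0012] turn [ 0.11 -0.11 -0.04] F [-1.2 -0.5  1.7] w 0.0153
```

View pics/s4.png

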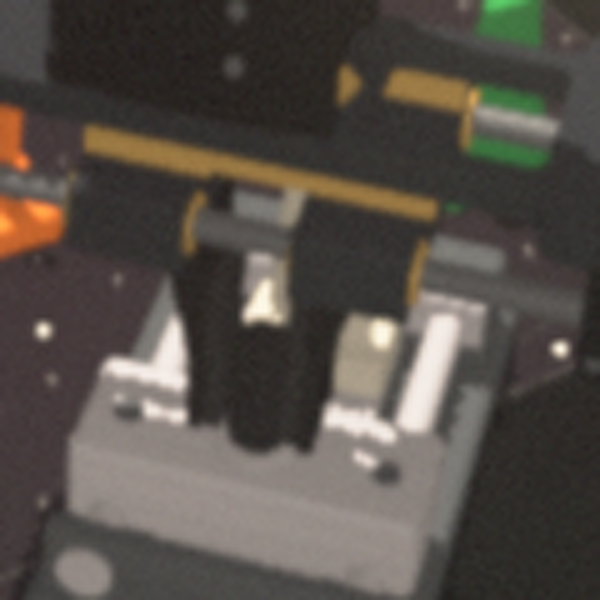

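```bash
python3 -m jog '[[0.5,0,0,0,0,0,0],[0.5,0,0,0,0,0,0],[0.5,0,0,0,0,0,0],[0.5,0,0,0,0,0,0],[0.5,0,0,0,0,0,0]]'; python3 -m jog '[[0.5,0,0,-0.02,0,0,0],[0.5,0,0,-0.05,0,0,0],[0.5,-0.02,0,-0.08,0,0,0],[0.5,-0.05,0,-0.1,0,0,0],[0.5,-0.05,0,-0.1,0,0,0]]'; python3 -c "
from h import *
togo([.535,-.083,.15],14-90)
a=optics.capture('top');b=optics.capture('scene')
cv2.imwrite('pics/s5.png',np.hstack([zoom(a['frame'],390,270,100,120,4),zoom(b['frame'],300,270,100,120,4)]))
"
```

```text
t: 4.32
tcp_pos: [0.4723, -0.0973, 0.2402]
eef_rot: [0.993, 0.122, 0.001, 0.001]
wrist_force: [0.8, -0.8, 0.8]
width: 0.0392
t: 4.73
tcp_pos: [0.4214, -0.1104, 0.344]
eef_rot: [0.993, 0.121, 0.003, 0.003]
wrist_force: [0.7, -0.9, -0.3]
width: 0.0434
t4.73 grasp [ 0.4224 -0.1112  0.18  ] shift [0.1167 0.0004 0.0305] turn [ 6.000e-02 -4.800e-01  8.986e+01] F [ 0.7 -0.9 -0.3] w 0.0434
```

View pics/s5.png

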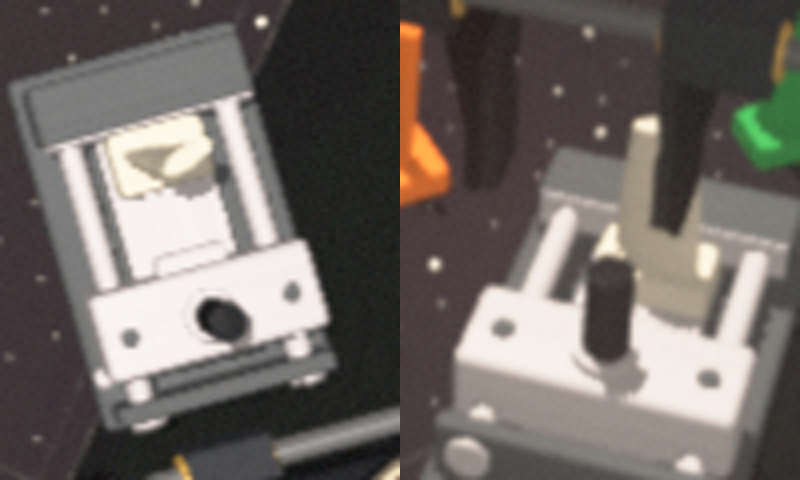

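```bash
python3 -c "
from h import *
a=optics.capture('top')
cv2.imwrite('pics/s6.png',np.hstack([zoom(a['frame'],410,290,40,45,10,60,255),zoom(a['frame'],410,290,40,45,10,180,255)]))
"
```

```text
(no output)
```

View pics/s6.png

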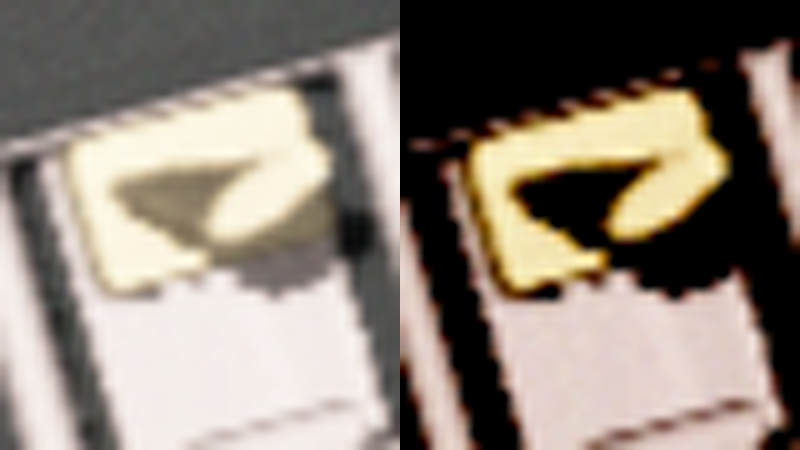

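```bash
python3 -c "
from h import *
np.set_printoptions(precision=4,suppress=True)
a=optics.capture('top')
r=R.from_euler('z',14,degrees=True)
print('LL',plane(a,(420.3,319.2),.03)-r.apply([-.014,.021,0]))
print('UL',plane(a,(417,305),.03))
print('R',plane(a,(443.5,311),.03), 'LL',plane(a,(420.3,319.2),.03))
for p in ((437,309.8),(431.3,313.5),(442.7,306)): print('top',plane(a,p,.09))
for p in((390+130/4,270+338/4),(390+291/4,270+291/4)): print('hole',plane(a,p,.047))
"
```

```text
LL [ 0.5376 -0.0831  0.03  ]
UL [ 0.5425 -0.0617  0.03  ]
R [ 0.5314 -0.1051  0.03  ] LL [ 0.5189 -0.0661  0.03  ]
top [ 0.5345 -0.0838  0.09  ]
top [ 0.529  -0.0747  0.09  ]
top [ 0.5401 -0.0929  0.09  ]
hole [ 0.4628 -0.0647  0.047 ]
hole [ 0.4798 -0.1305  0.047 ]
```

```bash
python3 -m jog '[[0.4,0.03,0,0,0,0,7],[0.4,0.06,0,0,0,0,14],[0.4,0.09,0,0,0,0,21],[0.4,0.117,0,0,0,0,28],[0.4,0.117,0,0,0,0,35]]'; python3 -m jog '[[0.4,0,0,0,0,0,7],[0.4,0,0,0,0,0,14],[0.4,0,0,0,0,0,21],[0.4,0,0,0,0,0,28],[0.4,0,0,0,0,0,35]]' ; python3 -c "
from h import *
togo([.5355,-.083,.12],-67)"
```

```text
t: 5.35
tcp_pos: [0.5413, -0.0786, 0.3376]
eef_rot: [0.983, -0.184, 0.001, -0.001]
wrist_force: [-1.2, 0.1, 0.1]
width: 0.0353
t: 5.77
tcp_pos: [0.5418, -0.0779, 0.3357]
eef_rot: [0.881, -0.473, -0.001, -0.001]
wrist_force: [0.5, 0.0, -0.8]
width: 0.0351
t5.77 grasp [ 0.5417 -0.0773  0.1717] shift [0.0009 0.0082 0.0517] turn [-0.05  0.22 10.52] F [ 0.5  0.  -0.8] w 0.0351
```

```bash
python3 -m jog '[[0.4,0.001,0.008,0.02,0,0.2,5],[0.4,0.001,0.008,0.04,0,0.2,10.5],[0.4,0.001,0.008,0.05,0,0.2,10.5],[0.4,0.001,0.008,0.05,0,0.2,10.5]]'; python3 -c "
from h import *
togo([.5355,-.083,.069],-67)
a=optics.capture('top');b=optics.capture('scene')
cv2.imwrite('pics/s7.png',np.hstack([zoom(a['frame'],390,270,100,120,4),zoom(b['frame'],310,260,100,120,4)]))
"
```

```text
t: 6.1
tcp_pos: [0.5358, -0.0831, 0.2849]
eef_rot: [0.836, -0.549, -0.002, 0.001]
wrist_force: [0.0, -0.1, -1.5]
width: 0.0349
t6.10 grasp [ 0.535  -0.0829  0.1209] shift [-0.      0.      0.0519] turn [0.22 0.18 0.38] F [ 0.  -0.1 -1.5] w 0.0349
```

View pics/s7.png

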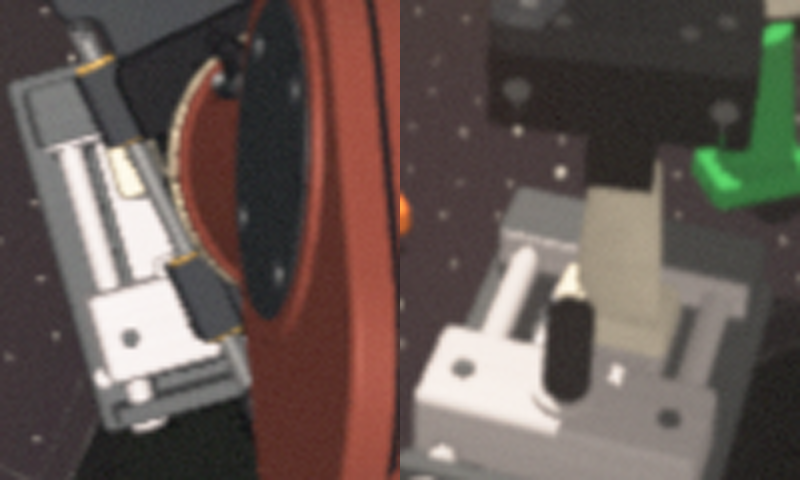

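```bash
python3 -m jog '[[0.4,0,0,0.015,0.2,0.2,0],[0.4,0,0,0.03,0.2,0.2,0],[0.4,0,0,0.03,0.2,0.2,0]]'; python3 -c "
from h import *
togo([.5355,-.083,.069],-67)
a=optics.capture('top');b=optics.capture('scene')
cv2.imwrite('pics/s8.png',np.hstack([zoom(a['frame'],390,270,100,120,4),zoom(b['frame'],310,260,100,120,4)]))
"
```

```text
t: 6.45
tcp_pos: [0.5349, -0.0799, 0.2515]
eef_rot: [0.838, -0.546, -0.003, 0.002]
wrist_force: [-1.1, -0.0, 0.2]
width: 0.0349
t6.45 grasp [ 0.5337 -0.0801  0.0875] shift [0.0031 0.0006 0.0185] turn [0.39 0.1  0.8 ] F [-1.1 -0.   0.2] w 0.0349
```

View pics/s8.png

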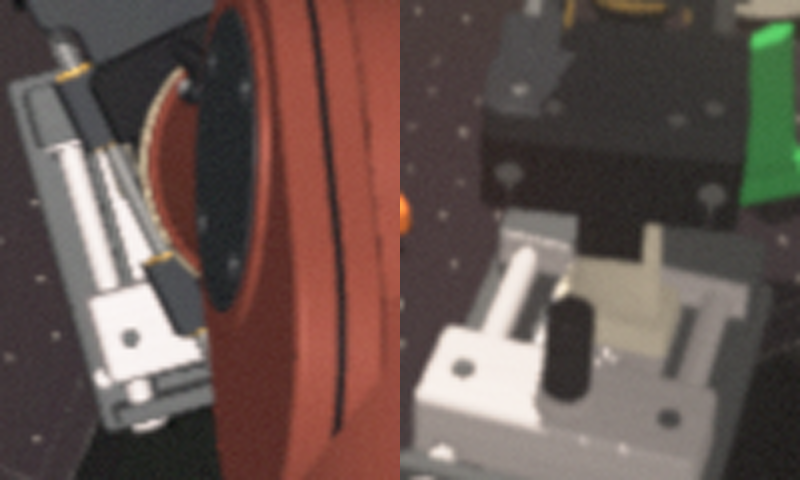

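```bash
python3 -m jog '[[0.4,0.003,0.0005,0.008,0.4,0.1,0.5],[0.4,0.003,0.0005,0.017,0.4,0.1,0.5],[0.4,0.003,0.0005,0.018,0.4,0.1,0.5],[0.4,0.003,0.0005,0.018,0.4,0.1,0.5]]'; python3 -c "
from h import *
togo([.5355,-.083,.069],-67)"
```

```text
t: 6.88
tcp_pos: [0.536, -0.0842, 0.2356]
eef_rot: [0.835, -0.551, 0.001, -0.001]
wrist_force: [0.9, -0.0, -0.3]
width: 0.0349
t6.88 grasp [ 0.5364 -0.0841  0.0716] shift [-0.0013  0.      0.0026] turn [-0.13 -0.05  0.16] F [ 0.9 -0.  -0.3] w 0.0349
```

```bash
python3 -m jog '[[0.4,-0.001,0,0.002,0,0,0],[0.3,-0.001,0,0.002,0,0,0],[0.2,-0.001,0,0.002,0,0,0],[0.1,-0.001,0,0.002,0,0,0],[0,-0.001,0,0.002,0,0,0]]' 30;python3 -m jog '[[0,0,0,0,0,0,0],[0,0,0,0,0,0,0],[0,0,0,0,0,0,0]]' 30; python3 -c "
from h import *
togo([.5355,-.083,.069],-67)
a=optics.capture('top');b=optics.capture('scene')
cv2.imwrite('pics/s9.png',np.hstack([zoom(a['frame'],390,270,100,120,4),zoom(b['frame'],310,260,100,120,4)]))
"
```

```text
t: 7.3
tcp_pos: [0.5357, -0.0831, 0.2338]
eef_rot: [0.835, -0.551, 0.001, -0.001]
wrist_force: [-0.1, 0.1, -0.2]
width: 0.0159
t: 7.55
tcp_pos: [0.5356, -0.0834, 0.2339]
eef_rot: [0.835, -0.551, 0.001, -0.001]
wrist_force: [-2.9, -1.8, 2.1]
width: 0.0108
t7.55 grasp [ 0.536  -0.0835  0.0699] shift [-0.0004 -0.0001  0.0009] turn [-0.12 -0.07  0.15] F [-2.9 -1.8  2.1] w 0.0108
```

View pics/s9.png

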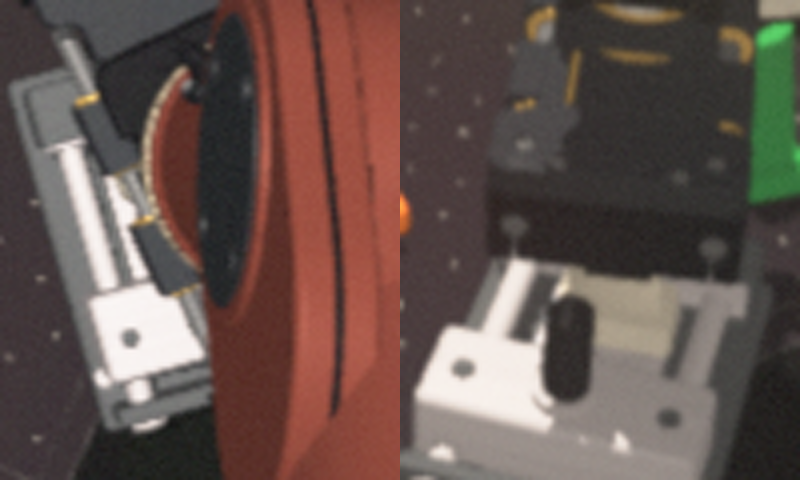

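```bash
python3 -m jog '[[0,0,0,-0.01,0,0,0],[0,0,0,-0.03,0,0,0],[0,0,0,-0.05,0,0,0],[0,0,0,-0.08,0,0,0],[0,0,0,-0.1,0,0,0]]'; python3 -m jog '[[0,0,0,0,0,0,0],[0,0,0,0,0,0,0]]'; python3 -c "
from h import *
togo([.5545,.219,.19],-67)
a=optics.capture('top');b=optics.capture('scene')
cv2.imwrite('pics/s10.png',np.hstack([zoom(a['frame'],390,270,100,120,4),zoom(b['frame'],310,200,100,120,4)]))
"
```

```text
t: 8.07
tcp_pos: [0.5357, -0.0832, 0.3369]
eef_rot: [0.835, -0.551, 0.002, -0.001]
wrist_force: [1.0, -0.2, -1.0]
width: 0.0106
t: 8.23
tcp_pos: [0.5363, -0.0829, 0.3389]
eef_rot: [0.835, -0.551, 0.004, -0.003]
wrist_force: [0.0, -0.1, -1.0]
width: 0.0104
t8.23 grasp [ 0.5377 -0.0828  0.1749] shift [-0.2702 -0.1358 -0.0149] turn [-0.47 -0.18  0.2 ] F [ 0.  -0.1 -1. ] w 0.0104
```

View pics/s10.png

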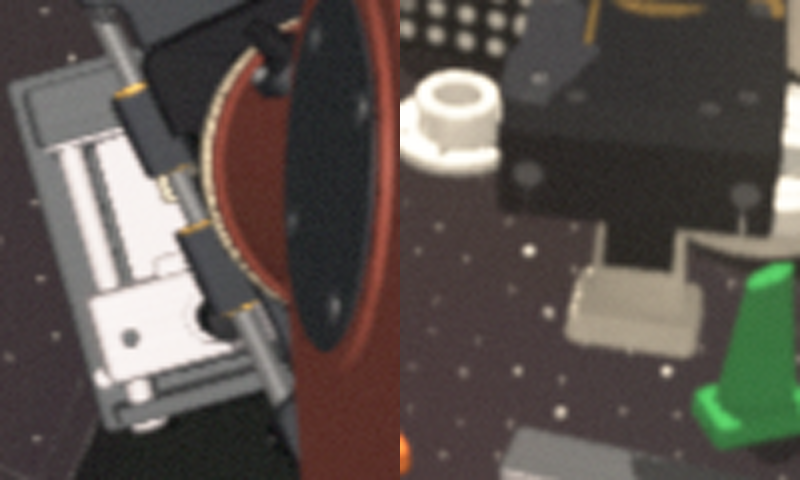

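```bash
python3 -m jog '[[0,-0.035,-0.0175,0,0,0,0],[0,-0.07,-0.035,0,0,0,0],[0,-0.105,-0.0525,0,0,0,0],[0,-0.14,-0.07,0,0,0,0],[0,-0.165,-0.083,0,0,0,0]]'; python3 -c "
from h import *
togo([.5545,.219,.19],-68.5)"
```

```text
t: 8.75
tcp_pos: [0.5411, -0.0229, 0.3282]
eef_rot: [0.834, -0.551, -0.004, 0.002]
wrist_force: [0.7, 0.4, -2.2]
width: 0.0104
t8.75 grasp [ 0.5398 -0.0228  0.1642] shift [-0.2174 -0.107  -0.0258] turn [0.43 0.22 1.59] F [ 0.7  0.4 -2.2] w 0.0104
```

```bash
python3 -m jog '[[0,-0.04,-0.02,-0.012,0,0,0],[0,-0.08,-0.04,-0.02,0,0,0],[0,-0.12,-0.06,-0.02,0,0,0],[0,-0.15,-0.075,-0.02,0,0,0],[0,-0.15,-0.075,-0.02,0,0,0]]'; python3 -c "
from h import *
print(monitor.get_state()['q'])
togo([.5545,.219,.19],-68.5)"
```

```text
t: 9.17
tcp_pos: [0.5496, 0.118, 0.3452]
eef_rot: [0.834, -0.552, -0.003, 0.002]
wrist_force: [1.1, -1.0, -1.8]
width: 0.0104
[-1.28871285  0.4293074   1.26866055  1.79917475 -0.43347766  1.24598553
 -2.63919425]
t9.17 grasp [0.5483 0.1181 0.1812] shift [-0.0911 -0.0439 -0.0088] turn [0.4  0.19 1.45] F [ 1.1 -1.  -1.8] w 0.0104
```

```bash
python3 -m jog '[[0,0,0,-0.01,0,0,-7],[0,0,0,-0.01,0,0,-14],[0,0,0,-0.01,0,0,-21],[0,0,0,-0.01,0,0,-28],[0,0,0,-0.01,0,0,-35]]'; python3 -c "
from h import *
print(monitor.get_state()['q'])
togo([.5545,.219,.19],111.5)"
```

```text
t: 9.58
tcp_pos: [0.5491, 0.1183, 0.3539]
eef_rot: [0.962, -0.273, -0.004, 0.002]
wrist_force: [0.0, -1.2, -1.1]
width: 0.0106
[-1.21401453  0.33104233  1.12400028  1.78662836 -0.31536705  1.23367202
 -2.12553287]
t9.58 grasp [0.5476 0.1181 0.1899] shift [-0.0483 -0.0885 -0.0003] turn [  -0.37    0.62 -143.18] F [ 0.  -1.2 -1.1] w 0.0106
```

Good: q7 and q3 retreat. Continue the half turn.

```bash
for i in 1 2; do python3 -m jog '[[0,0,0,0,0,0,-7],[0,0,0,0,0,0,-14],[0,0,0,0,0,0,-21],[0,0,0,0,0,0,-28],[0,0,0,0,0,0,-35]]' | grep -E "t:|tcp_pos|force"; done; python3 -c "
from h import *
print(monitor.get_state()['q'])
togo([.5545,.219,.19],111.5)"
```

```text
t: 10.0
tcp_pos: [0.5487, 0.1184, 0.3525]
eef_rot: [0.999, 0.032, -0.006, 0.001]
wrist_force: [-0.6, -0.5, -1.4]
t: 10.42
tcp_pos: [0.5482, 0.1184, 0.3511]
eef_rot: [0.943, 0.334, -0.007, -0.0]
wrist_force: [-0.8, 0.5, -0.8]
[-1.03244681  0.25163334  0.86840258  1.78450988 -0.2024549   1.21333788
 -0.9956439 ]
t10.42 grasp [0.546  0.1177 0.1871] shift [ 0.0682 -0.0743 -0.0034] turn [ -0.72   0.45 -72.5 ] F [-0.8  0.5 -0.8] w 0.01
```

```bash
for i in 1 2; do python3 -m jog '[[0,0,0,0,0,0,-7],[0,0,0,0,0,0,-14],[0,0,0,0,0,0,-21],[0,0,0,0,0,0,-28],[0,0,0,0,0,0,-35]]' | grep -E "t:|tcp_pos|force"; done; python3 -c "
from h import *
print(monitor.get_state()['q'])
togo([.5545,.219,.19],111.5)"
```

```text
t: 10.83
tcp_pos: [0.5477, 0.1184, 0.3496]
eef_rot: [0.797, 0.604, -0.008, -0.002]
wrist_force: [-0.5, -0.1, -0.6]
t: 11.25
tcp_pos: [0.5473, 0.1184, 0.3481]
eef_rot: [0.576, 0.818, -0.008, -0.005]
wrist_force: [0.5, -0.5, -0.3]
[-0.87923978  0.22260358  0.67739687  1.78229237 -0.14547627  1.20701905
  0.18431219]
t11.25 grasp [0.5444 0.1173 0.1841] shift [ 0.0922  0.0406 -0.0067] turn [-1.08  0.01 -1.81] F [ 0.5 -0.5 -0.3] w 0.0109
```

```bash
python3 -m jog '[[0,0.03,0.013,-0.005,-1,0,-1.8],[0,0.06,0.026,-0.005,-1,0,-1.8],[0,0.092,0.04,-0.005,-1,0,-1.8],[0,0.092,0.0405,-0.005,-1,0,-1.8],[0,0.092,0.0405,0,-1,0,-1.8]]'; python3 -m jog '[[0,0,0,0.01,0,0,0],[0,0,0,0.02,0,0,0],[0,0,0,0.03,0,0,0],[0,0,0,0.03,0,0,0]]'; python3 -c "
from h import *
togo([.5545,.219,.14],111.5)
a=optics.capture('top');b=optics.capture('scene')
cv2.imwrite('pics/s11.png',np.hstack([zoom(a['frame'],200,240,100,120,4),zoom(b['frame'],160,170,100,120,4)]))
"
```

```text
t: 11.67
tcp_pos: [0.5539, 0.2214, 0.346]
eef_rot: [0.561, 0.828, -0.001, -0.001]
wrist_force: [-0.7, -0.4, -0.3]
width: 0.0102
t: 12.0
tcp_pos: [0.553, 0.2202, 0.3129]
eef_rot: [0.562, 0.827, -0.003, -0.001]
wrist_force: [-0.9, 0.0, -0.3]
width: 0.0102
t12.00 grasp [0.552  0.2195 0.1489] shift [-0.0016  0.001   0.0089] turn [-0.4   0.09  0.16] F [-0.9  0.  -0.3] w 0.0102
```

View pics/s11.png

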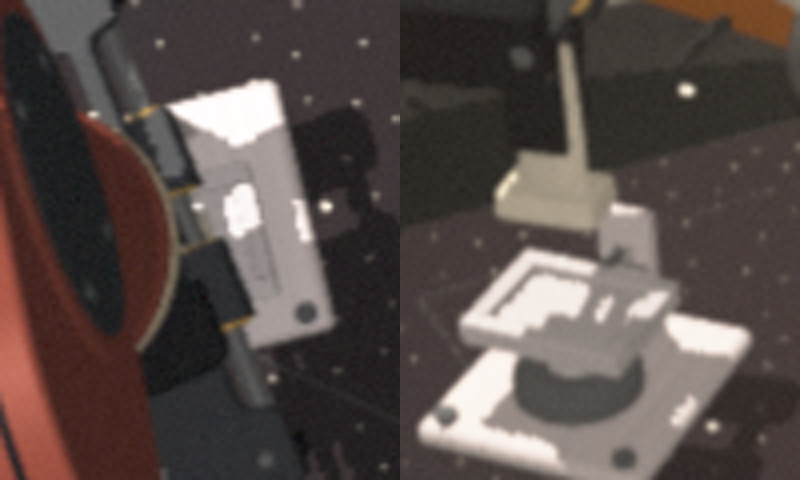

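```bash
python3 -c "
from h import *
b=optics.capture('scene')
cv2.imwrite('pics/s12.png',zoom(b['frame'],168,190,75,75,8,40,230))
"
```

```text
(no output)
```

View pics/s12.png

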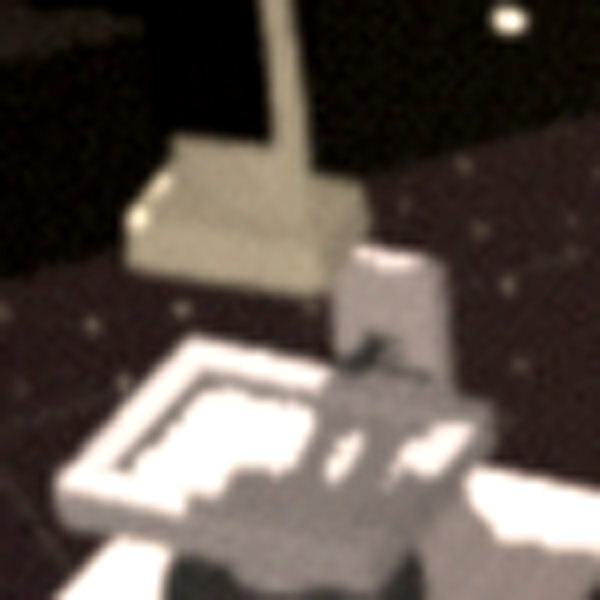

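```bash
python3 -c "
from h import *
np.set_printoptions(precision=4,suppress=True)
b=optics.capture('scene')
P=lambda x,y,z:plane(b,(168+x/8,190+y/8),z)
NL,NR,FL,FR=[P(*p,.109) for p in((128,220),(322,250),(175,138),(364,185))]
print(NL,NR,FL,FR,(NL+NR+FL+FR)/4)
bl,br=P(128,270,.099),P(325,297,.099);print(bl,br)
for d in(NL-NR,FL-FR,bl-br): print(np.linalg.norm(d),np.degrees(np.arctan2(-d[0],d[1])))
r=R.from_euler('z',12.5,degrees=True); print((bl+br)/2+r.apply([.014,0,0]))
togo([.5545,.219,.14],111.5)
"
```

```text
[0.5367 0.235  0.109 ] [0.5489 0.1968 0.109 ] [0.5646 0.2479 0.109 ] [0.5715 0.2053 0.109 ] [0.5554 0.2212 0.109 ]
[0.5344 0.2343 0.099 ] [0.5479 0.1963 0.099 ]
0.04009946898562022 17.787131905235988
0.04316234042332132 9.190413986613404
0.04036691259729323 19.607300785755665
[0.5548 0.2183 0.099 ]
t12.20 grasp [0.5538 0.2207 0.1524] shift [-0.0019 -0.0003  0.0124] turn [-0.13  0.03  0.19] F [ 1.  -2.2 -0.2] w 0.0101
```

```bash
python3 -c "
from h import *
togo([.5527,.2188,.108],110)"
```

```text
t12.20 grasp [0.5538 0.2207 0.1524] shift [-0.0014 -0.002   0.0444] turn [-0.13  0.03  1.69] F [ 1.  -2.2 -0.2] w 0.0101
```

```bash
python3 -m jog '[[0,-0.001,-0.001,0.012,0,0,1.5],[0,-0.0015,-0.002,0.024,0,0,1.5],[0,-0.0015,-0.002,0.036,0,0,1.5],[0,-0.0015,-0.002,0.044,0,0,1.5],[0,-0.0015,-0.002,0.044,0,0,1.5]]' 40;  python3 -c "
from h import *
togo([.5527,.2188,.098],110)
b=optics.capture('scene')
cv2.imwrite('pics/s13.png',zoom(b['frame'],168,190,75,75,8,40,230))
"
```

```text
t: 12.62
tcp_pos: [0.5518, 0.2185, 0.2696]
eef_rot: [0.572, 0.82, -0.003, -0.001]
wrist_force: [-1.1, -0.8, -0.5]
width: 0.0102
t12.62 grasp [0.5509 0.218  0.1056] shift [-0.0001  0.001   0.0076] turn [-0.35  0.08  0.21] F [-1.1 -0.8 -0.5] w 0.0102
```

View pics/s13.png

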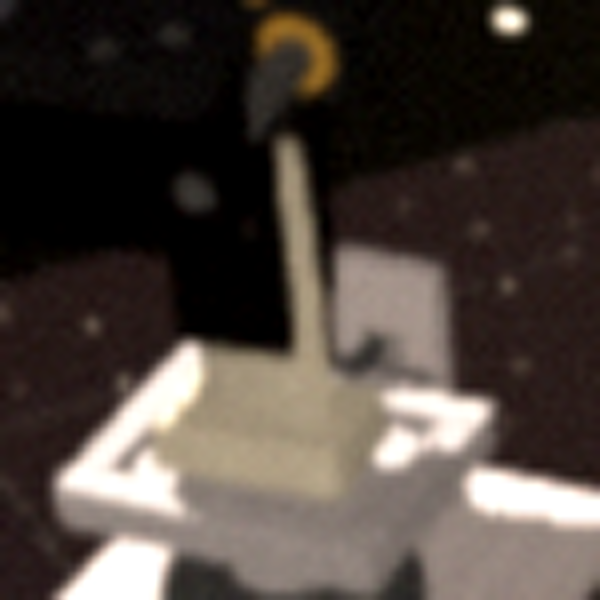

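```bash
python3 -c "
from h import *
np.set_printoptions(precision=4,suppress=True)
b=optics.capture('scene')
P=lambda x,y,z:plane(b,(168+x/8,190+y/8),z)
l,rr=P(165,470,.056),P(343,497,.056); print(l,rr,np.linalg.norm(l-rr))
r=R.from_euler('z',12.5,degrees=True)
print('foot centre',(l+rr)/2+r.apply([.014,0,0]))
print('want',[np.round(np.array([.553,.2176,.056])+r.apply([-.014,s*.021,0]),4) for s in(1,-1)])
a=P(65,488,.053);c=P(192,340,.053);e=P(495,408,.053);print('rim -x+y',a,'+x+y',c,'+x-y',e,'ctr',(a+e)/2)
togo([.5527,.2188,.098],110)
"
```

```text
[0.5312 0.2277 0.056 ] [0.5434 0.1924 0.056 ] 0.03733764976631633
foot centre [0.551  0.2131 0.056 ]
want [array([0.5348, 0.2351, 0.056 ]), array([0.5439, 0.1941, 0.056 ])]
rim -x+y [0.5188 0.2432 0.053 ] +x+y [0.5725 0.2576 0.053 ] +x-y [0.5873 0.1898 0.053 ] ctr [0.553  0.2165 0.053 ]
t12.72 grasp [0.5521 0.2184 0.1078] shift [0.     0.0002 0.0098] turn [-0.19  0.06  0.2 ] F [-0.3  0.2 -0.3] w 0.0102
```

```bash
python3 -m jog '[[0,0.001,0,0.004,0,0,0],[0,0.001,0,0.008,0,0,0],[0,0.001,0,0.011,0,0,0],[0,0.001,0,0.011,0,0,0]]' 40;  python3 -c "
from h import *
togo([.5527,.2188,.090],110)
"
```

```text
t: 13.05
tcp_pos: [0.5523, 0.2198, 0.2607]
eef_rot: [0.572, 0.82, -0.001, -0.0]
wrist_force: [-0.4, -0.1, 3.6]
width: 0.0101
t13.05 grasp [0.5519 0.2196 0.0967] shift [-0.0011  0.0001  0.0067] turn [-0.17  0.05  0.21] F [-0.4 -0.1  3.6] w 0.0101
```

```bash
python3 -m jog '[[0,0,0,0.002,0,0,0],[0,0,0,0.004,0,0,0],[0,0,0,0.006,0,0,0],[0,0,0,0.007,0,0,0],[0,0,0,0.007,0,0,0]]' 40; python3 -m jog '[[0,0,0,0,0,0,0],[0,0,0,0,0,0,0],[0,0,0,0,0,0,0]]' 40;  python3 -c "
from h import *
togo([.5527,.2188,.090],110)
b=optics.capture('scene')
cv2.imwrite('pics/s14.png',zoom(b['frame'],168,190,75,75,8,40,230))
for i in range(6):
    optics.capture('scene');print(monitor.get_state()['wrist_force'],monitor.get_state()['tcp_pos'][2])
"
```

```text
t: 13.47
tcp_pos: [0.5524, 0.2198, 0.2541]
eef_rot: [0.572, 0.82, -0.001, -0.001]
wrist_force: [-2.8, -0.3, 7.9]
width: 0.0102
t: 13.72
tcp_pos: [0.5524, 0.2197, 0.2547]
eef_rot: [0.572, 0.82, -0.001, -0.001]
wrist_force: [-3.2, -1.6, 7.5]
width: 0.0102
t13.72 grasp [0.5521 0.2196 0.0907] shift [-0.001  -0.0001  0.0007] turn [-0.14  0.    0.2 ] F [-3.2 -1.6  7.5] w 0.0102
[-2.95833311 -0.99345895  6.28996317] 0.25463008542494014
[-3.23487068 -0.65118818  8.12032362] 0.2546492141594717
[-3.40598262 -1.64098147  6.72790268] 0.25465148170972635
[-3.7868167  -1.10501955  7.31363342] 0.25466318110056163
[-3.81145876 -0.55097021  7.58753437] 0.25464792675111314
[-3.27662114 -0.87054565  7.37233916] 0.25464735984488485
```

View pics/s14.png

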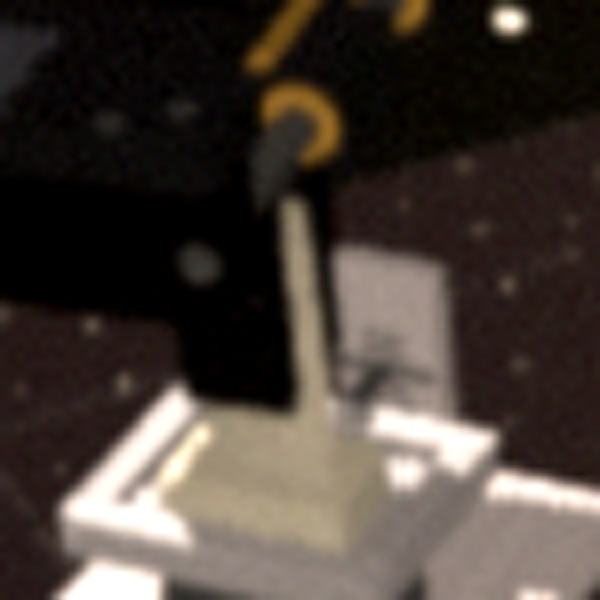

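```bash
python3 -c "
from h import *
np.set_printoptions(precision=4,suppress=True)
b=optics.capture('scene')
cv2.imwrite('pics/s15.png',np.hstack([zoom(b['frame'],173,232,62,38,12,80,200)]))
cv2.imwrite('pics/s16.png',np.hstack([zoom(b['frame'],203,215,30,32,18,70,190)]))
"
```

```text
(no output)
```

View pics/s15.png

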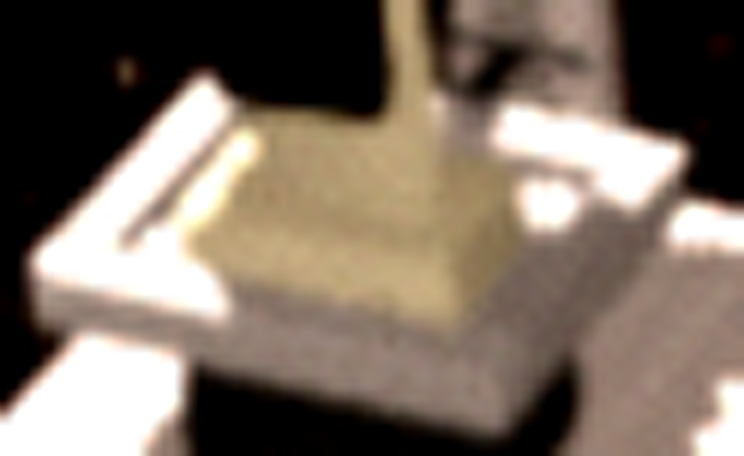

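View pics/s16.png

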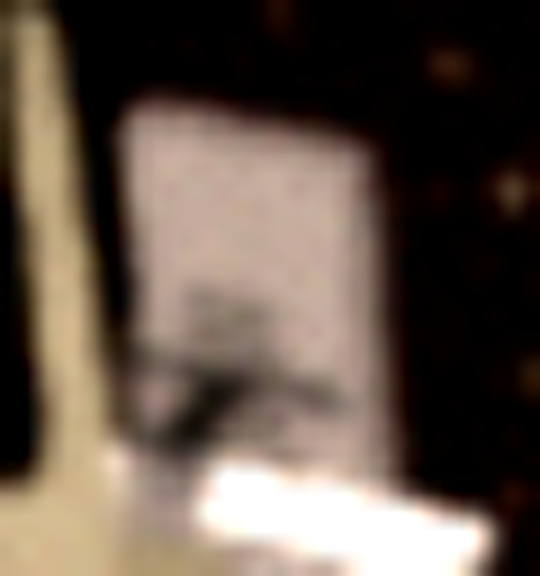

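```bash
python3 -c "
from h import *
b=optics.capture('scene')
A=cv2.imread('pics/s13.png',0);B=cv2.imread('pics/s14.png',0)
for (x,y,w,h) in ((40,440,70,100),(40,450,60,80),(455,385,60,50),(170,330,40,30)):
    T=A[y:y+h,x:x+w]; Rr=cv2.matchTemplate(B[y-15:y+h+70,x-20:x+w+20],T,cv2.TM_CCOEFF_NORMED); _,m,_,l=cv2.minMaxLoc(Rr); print(m,(l[0]-20)/8,(l[1]-15)/8)
for X in ([.519,.243],[.587,.19]):
    p=proj(b,np.array(X+[.053]));
    for d in (.006,.008,.010): print(d,proj(b,np.array(X+[.053-d]))-p)
"
```

```text
0.9530589580535889 0.75 3.25
0.9934608340263367 0.625 3.625
0.9930312633514404 0.5 3.625
0.9754799008369446 -1.875 5.875
0.006 [0.42485399 3.08319174]
0.008 [0.56580561 4.10608638]
0.01 [0.706426   5.12657727]
0.006 [0.23037288 3.04014385]
0.008 [0.30681155 4.04887611]
0.01 [0.38307509 5.05529718]
```

```bash
python3 -m jog '[[0,0,0,0.001,0,0,0],[0,0,0,0.0015,0,0,0],[0,0,0,0.0015,0,0,0],[0,0,0,0.0015,0,0,0],[0,0,0,0.0015,0,0,0]]' 40;  python3 -c "
from h import *
F=[]
for i in range(10):
    b=optics.capture('scene');s=monitor.get_state();F.append(np.r_[s['wrist_force'],s['tcp_pos'][2]])
print(np.mean(F,0),np.std(F,0))
B=zoom(b['frame'],168,190,75,75,8,40,230);cv2.imwrite('pics/s17.png',B)
A=cv2.imread('pics/s13.png',0);B=cv2.imread('pics/s17.png',0)
for (x,y,w,h) in ((40,450,60,80),(455,385,60,50)):
    T=A[y:y+h,x:x+w]; Rr=cv2.matchTemplate(B[y-15:y+h+70,x-20:x+w+20],T,cv2.TM_CCOEFF_NORMED); _,m,_,l=cv2.minMaxLoc(Rr); print(m,(l[0]-20)/8,(l[1]-15)/8)
a=optics.capture('top')
cv2.imwrite('pics/s18.png',np.hstack([zoom(a['frame'],380,260,100,120,4),zoom(b['frame'],203,215,22,26,18,70,190)[:480] if 0 else zoom(b['frame'],300,270,100,120,4)]))
cv2.imwrite('pics/s19.png',zoom(b['frame'],203,215,30,32,18,70,190))
togo([.5527,.2188,.090],110)
"
```

```text
t: 14.58
tcp_pos: [0.5524, 0.2197, 0.2538]
eef_rot: [0.572, 0.82, -0.001, -0.001]
wrist_force: [-4.6, -0.6, 7.8]
width: 0.0099
[-3.73689105 -0.90002692  8.52416322  0.25377731] [3.55229295e-01 3.21050351e-01 5.49686506e-01 1.45617438e-05]
0.9927487373352051 0.5 4.125
0.9957851767539978 0.25 4.0
t15.13 grasp [0.552  0.2196 0.0898] shift [-0.0009 -0.     -0.0002] turn [-0.14 -0.02  0.2 ] F [-3.  -1.1  8.5] w 0.0103
```

View pics/s18.png

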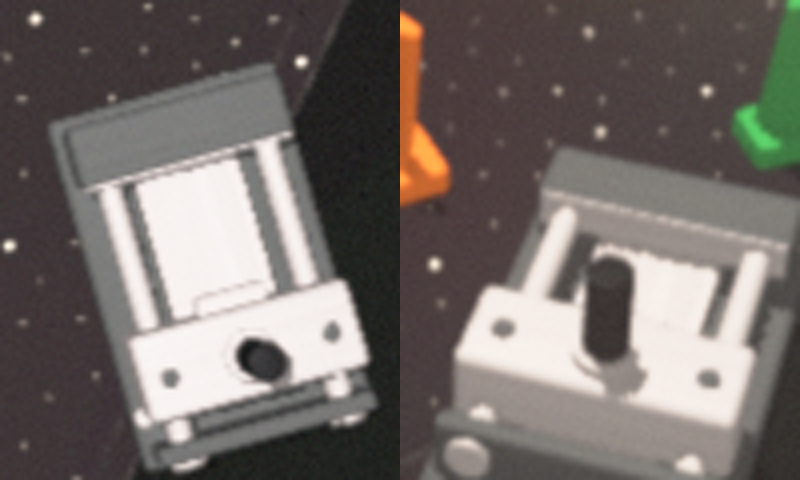

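View pics/s17.png

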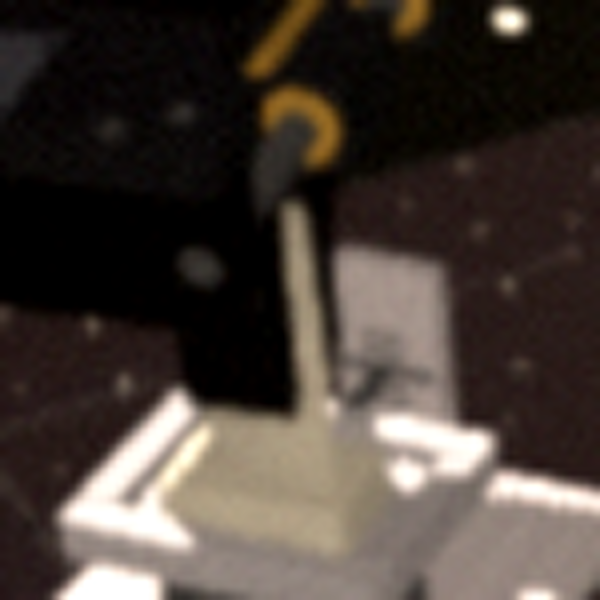

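View pics/s19.png

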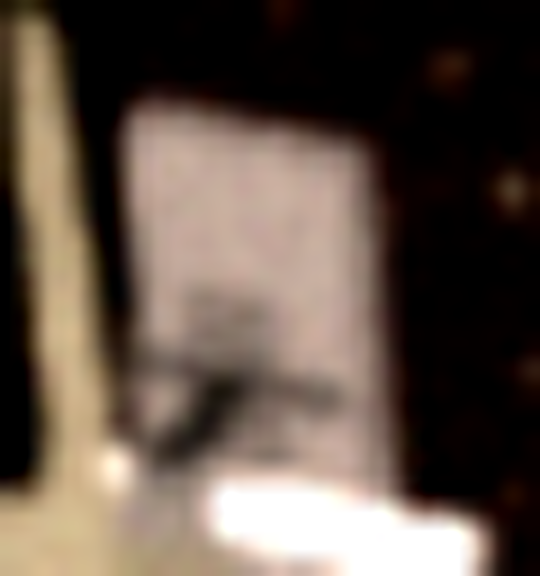

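```bash
python3 -c "
from cell import ticket
print(ticket.sign_off())"
```

```text
the job is handed in; nothing more can be done
None
```

I opened the vise jaw about 32 mm by its knob and lifted out the grey blade. I then set its foot in the spring seat's pocket and handed in at about 15 s with the blade still gripped and pressed down. The blade went in after a half turn of the hand, because the last joint had nearly reached its limit on the way; a half turn makes no difference to the fit.

**Depth:**
- The seat rim's shift in the scene image was about 4.06 px, which is 8.0 mm of travel, and the pointer tip lay on the long middle line.
- The wrist force was steady at 8.5 N, about 9 N with the blade's weight and sensor offset, which matches the expected 9 N.

**Fit:** The foot appeared inside the rim and lined up with it, within about 3 mm of centre. Before lowering, its direction measured somewhere between 9 and 20 degrees against the seat's 12.5. I turned it 1.5 degrees and, after pressing, judged the alignment by eye only. I did not measure the blade's own tilt; the hand was within about 0.2 degrees of vertical.

**Grip:** The finger opening was about 10 mm on the blade with 40 N commanded. Contact force was not measured directly.

**Other things:** The last pictures show the vise still open and the orange and green look-alikes standing. I never went near the gear or flange, but I did not measure them at the end.

**What disagreed:**
- A side force of about 3.7 N in -x remained, which I left alone.
- The left corner of the foot was poorly picked in one image, so the foot measured 37 mm long instead of 42 mm; I relied on the right corner there.
- On the first press, force gave 6.4 mm and the image 7.1 mm, so I pressed about 0.9 mm further.

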